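# Sort spring seats into a slide-in rack

### The job

Put the spring seats away by size: slide the three that stand loose on the bench into the rack, large ones into the wide channel and small ones into the narrow channel (which already holds one), and push each row fully home against its stop with no gaps. Then swing the keeper bar shut across the channel mouths, and leave the other things on the bench where they are.

Things in the scene. Friction and masses are not known exactly. Their poses are not given: they have to be found in the camera images.
- large_seat_1: large spring seat: plain turned-aluminium top hat standing on its flange; flange 114 mm diameter, 10 mm thick, lying on the bench; above it a round hub 90 mm diameter; 44 mm high in all, 0.3 to 0.6 kg. Starts loose on the bench. Origin: centre of the underside; z up.
- large_seat_2: large spring seat: plain turned-aluminium top hat standing on its flange; flange 114 mm diameter, 10 mm thick, lying on the bench; above it a round hub 90 mm diameter; 44 mm high in all, 0.3 to 0.6 kg. Starts loose on the bench. Origin: centre of the underside; z up.
- small_seat_1: small spring seat: plain turned-aluminium top hat standing on its flange; flange 98 mm diameter, 10 mm thick, lying on the bench; above it a round hub 76 mm diameter; 44 mm high in all, 0.3 to 0.6 kg. Starts loose on the bench. Origin: centre of the underside; z up.
- small_seat_2: small spring seat: plain turned-aluminium top hat standing on its flange; flange 98 mm diameter, 10 mm thick, lying on the bench; above it a round hub 76 mm diameter; 44 mm high in all, 0.3 to 0.6 kg. Starts in the narrow channel, 0 to 25 mm short of the stop. Origin: centre of the underside; z up.
- wide_channel: wide channel of the rack: no floor (seats slide on the bench), aluminium walls 120 mm apart inside, lips on them (underside 13, top 17 mm above the bench) that overhang the 114 mm flange and leave a 99 mm slot for the hub, so seats enter only at the mouth. Its first 25 mm flare by 9 mm a side. Origin: rear end, middle, on the bench; y points into the channel, to the stop.
- narrow_channel: narrow channel of the rack: no floor (seats slide on the bench), aluminium walls 104 mm apart inside, lips on them (underside 13, top 17 mm above the bench) that overhang the 98 mm flange and leave a 85 mm slot for the hub, so seats enter only at the mouth. Its first 25 mm flare by 9 mm a side. Origin: rear end, middle, on the bench; y points into the channel, to the stop.
- wide_channel_mouth (a point): middle of the wide channel's open mouth, on the bench; y axis level along the channel, into it, towards the stop; x across it.
- wide_channel_stop (a point): middle of the stop's face at the closed end of the wide channel, on the bench, 234 mm from the mouth; axes as at the mouth. The channel holds two large seats (centres 57 and 171 mm before the stop).
- narrow_channel_mouth (a point): middle of the narrow channel's open mouth, on the bench; y axis level along the channel, into it, towards the stop; x across it.
- narrow_channel_stop (a point): middle of the stop's face at the closed end of the narrow channel, on the bench, 202 mm from the mouth; axes as at the mouth. The channel holds two small seats (centres 49 and 147 mm before the stop). The two channels lie parallel, side by side, either one nearer the robot.
- keeper (a joint): angle of the keeper, a steel bar 306 mm long, 9 mm thick, 6 to 21 mm above the bench, on an upright pivot at the rack's far corner (seen from the robot): 0 = shut across both mouths (end stop), 1.6 to 1.75 at the start = swung open; at most 1.9. Grows anticlockwise from above; stays where left (1 N at the knob moves it).
- keeper_knob (a point): middle of the upright black knob on the keeper bar: a cylinder 23 mm in diameter from 31 to 61 mm above the bench (this point at 46 mm), 130 mm from the pivot.
- keeper_pivot (a point): the pivot of the keeper, 13.5 mm above the bench; its z axis is the hinge axis. Fixed to the rack.
- spring: bystander: yellow coil spring standing upright, 69 mm diameter, 124 mm high. Origin: centre of its foot.
- tub: bystander: round white tub with a blue lid, 70 mm diameter, 64 mm high, standing. Origin: centre of its foot.
- dish: bystander: shallow round steel dish, 69 mm diameter, 19 mm high. Origin: centre of its underside.

How it is judged:
By the outcome, as a careful person would: the job done as asked, in the order asked, and still so for the second after the job is handed in, with the robot touching nothing.
It also fails if it takes over 70 s, if anything falls off the work surface, if the arm or the gripper's body presses on something with over 40 N, if the wrist force passes 120 N, or if a joint passes its speed limit or range.

### The arm

A 6-joint arm with a two-finger parallel gripper is mounted at the origin on a cart in front of the work surface, level with it; the furniture and walls round the work are solid. World frame = base frame: x ahead of the robot, y to its left, z up, the work surface at z = 0. Lengths are in m, angles in degrees, forces in N, time in s.
With the tool pointing down it reaches from about 0.3 to 0.75 m from the base axis. Payload 8.5 kg.
Tool frame: the origin (TCP) lies midway between the tips of the shut fingers; the grasp point (between the pads) lies 19 mm behind it; z points along the fingers, y is the line along which they close (so a half turn about z gives the same grasp; the last joint's range is limited). The gripper opens to 85 mm and grips with 20 to 120 N. Pads are 22 mm wide; open, the fingers measure 114 mm over their backs; the gripper's body (76 mm by 85 mm) begins 54 mm behind the grasp point. The pads swing forward as they close: fully open they stand 13 mm farther back than shut.
Start: joints at [63.581, 21.807, 74.336, -0, 83.858, -12.336], TCP at [0.134, 0.533, 0.231] pointing down, gripper open.
Joint ranges: [-178.18, 178.18], [-50.72, 133.34], [12.68, 142.11], [-81.47, 261.47], [9.98, 163.14], [-165.26, 165.26]. Speed limits (degrees/s): [136.94, 136.94, 180, 180, 180, 180].

### API

Orientations are given as a 3x3 rotation matrix whose columns are the frame's x, y, z axes.
In Python, from cell import get_state, grab_frame, get_calibration, job_done, boxes_of, trace gives the robot as it stands. The module is installed in compiled form; this text tells all that it offers.
- The arm moves only by the tool move_arm, never from a script. Its argument "steps" is a list of rows, each an object with "claw": the finger opening in m, from 0 to 0.0854; "slide": the shift along the tool's x, y, z in m, a list of three; "spin": the turn about the tool's z in degrees. In form: [{"claw": claw, "slide": [dx, dy, dz], "spin": spin}, ...]. A call has 1 to 10 rows; each row shifts and turns the commanded pose from where the row before left it, along the tool's axes as they then stand; what a row does not reach is not made up. A row lasts 1/8 s, in which the tool goes at most 62.5 mm and 10.7 degrees, less where a joint would pass 70% of its speed; a pose out of reach is approached as far as the arm can. A call is refused whole if a number of a shift passes 0.0625 or a number of a turn 10.7, either way. A call with a gripper value outside its range is refused whole. The fingers move at their own pace and stop on an object; "squeeze" is the grip in N (left out, the last holds). Time passes only in rows, so rows that do not move let the fingers close. It gives the time, the measured TCP pose, the force, the opening and the grip force at its end, in the units of the state.
- get_state(): the state, without advancing time (a new reading comes with each control period).
- grab_frame(name): name is "scene" or "top"; returns the picture (480x640x3 uint8, red, green, blue); there is no depth.
- get_calibration(name): a dict with "fov_y" (degrees; the focal length in pixels is half the picture's height over the tangent of half this angle, whatever the lens; pixels are square), "cx", "cy" (the principal point, pixels), "xyz" and "attitude" of the camera in the world. Camera axes: x right, y down, z forward; pixel columns grow to the right and rows downward; lengths in m; the calibration is good to about 2 mm. A picture is of the moment at which its call begins. get_calibration takes no time and is no camera call.
- job_done(): hands the job in; it is judged then, once.
Trained networks look in the newest picture that a camera, given by its name, has taken for a name from the list of things; names that differ only in an ending like _2 or _b are one class to them, and where a whole thing is asked for, a point or a joint stands for the part that bears it (a point fixed in the world has none). Each returns a list of dicts, best first, with "p" (0 to 1); they miss things now and then, are a little off and sometimes report something else, mostly with a low value. They report only what shows in the picture. A call takes as long as a camera call.
- boxes_of(camera, thing): "pixel" ([column, row] in pixels, amid what is visible of it).
- trace(camera, thing): "region" (480x640 bool, what is visible of it) and "pixel" ([column, row] in pixels, amid what is visible of it).
The state is a dict: "clock": time; "joint_pos": joint angles; "dq": joint speeds; "tau": joint torques, N m; "eef_pos": TCP position; "tool_rot": TCP orientation; "wrist_force": force on the tool from outside, world axes, zero at the start; "ft_torque": the same for the moment, N m; "opening": finger opening in m; "gripper_force": force on a finger pad.
Only numpy, scipy, OpenCV 4.12 (cv2) and the standard library are available. Lean on these libraries where they do the work, as an engineer would, in place of code of your own. Each camera call takes 0.05 s, during which the arm holds its last target. There are 200 camera calls.

## Working session

There is one attempt and no reset: what is moved stays moved. The work goes in short steps, Python scripts to look and compute and a tool call to move; the robot and the scene stay as the last step left them, time stands still between calls to the robot, and variables do not carry over. Pictures are saved under pics/ and viewed, at most 10 in all, crops included, and the job is handed in when it is done.

Besides the shell and the picture viewer there is one more tool, called after "Request:" as name([rows], argument=value, ...), one row to a line, values as JSON. move_arm: Moves the arm, as the interface text tells. Its arguments: {"type":"object","properties":{"steps":{"type":"array","items":{"type":"object","properties":{"claw":{"type":"number"},"slide":{"type":"array","items":{"type":"number"}},"spin":{"type":"number"}}}},"squeeze":{"type":"number"}},"required":["steps"]}

```bash
mkdir -p pics
cat > h.py <<'E'
import numpy as np, cv2
from cell import *
def ray(cam,px):
    c=get_calibration(cam); f=240/np.tan(np.radians(c["fov_y"]/2))
    R=np.array(c["attitude"]); 
    d=R@np.array([(px[0]-c["cx"])/f,(px[1]-c["cy"])/f,1.])
    return np.array(c["xyz"]),d
def at(cam,px,z):
    o,d=ray(cam,px); return o+d*(z-o[2])/d[2]
def proj(cam,P):
    c=get_calibration(cam); f=240/np.tan(np.radians(c["fov_y"]/2))
    q=np.array(c["attitude"]).T@(np.array(P)-np.array(c["xyz"]))
    return np.array([c["cx"]+f*q[0]/q[2],c["cy"]+f*q[1]/q[2]])
def save(cam,n):
    im=grab_frame(cam); cv2.imwrite("pics/"+n,im[:,:,::-1]); return im
E
python3 - <<'E'
from h import *
for c in("top","scene"):
    print(get_calibration(c)); save(c,c+"0.png")
    for t,z in(("large_seat_1",.044),("small_seat_1",.044),("keeper_knob",.046),("keeper",.0135),("spring",.062),("tub",.064),("dish",.019),("wide_channel",.017),("narrow_channel",.017)):
        for r in boxes_of(c,t)[:5]: print(c,t,round(r["p"],2),np.round(r["pixel"]),at(c,r["pixel"],z).round(3))
s=get_state();print(s["clock"],s["eef_pos"],s["tool_rot"])
E
```

```text
{'fov_y': 45.6089395550789, 'cx': 307.73000004336023, 'cy': 239.5827010997239, 'xyz': array([-0.29153024,  0.15700636,  1.3826996 ]), 'attitude': array([[-0.1638363 , -0.82940021,  0.53409077],
       [-0.9864185 ,  0.14414283, -0.0787489 ],
       [-0.011671  , -0.53973895, -0.84175154]])}
top large_seat_1 0.76 [332. 284.] [ 0.408 -0.008  0.044]
top large_seat_1 0.6 [381. 247.] [ 0.5   -0.164  0.044]
top small_seat_1 0.9 [213. 247.] [0.578 0.294 0.044]
top small_seat_1 0.62 [426. 270.] [ 0.408 -0.266  0.044]
top keeper_knob 0.95 [305. 198.] [0.7   0.017 0.046]
top keeper_knob 0.62 [149. 308.] [0.421 0.473 0.046]
top keeper_knob 0.44 [140. 256.] [0.583 0.493 0.046]
top keeper 0.77 [303. 199.] [0.721 0.019 0.013]
top spring 0.91 [452. 195.] [ 0.627 -0.403  0.062]
top tub 0.95 [138. 257.] [0.568 0.496 0.064]
top dish 0.58 [149. 307.] [0.436 0.478 0.019]
top wide_channel 0.88 [228. 306.] [0.406 0.271 0.017]
top narrow_channel 0.82 [207. 260.] [0.555 0.318 0.017]
{'fov_y': 44.34480544174801, 'cx': 331.9742840503069, 'cy': 241.1373527086519, 'xyz': array([-0.31267828,  1.04706829,  1.1859
[... 419 characters left out ...]
. 226.] [0.7   0.038 0.046]
scene keeper 0.77 [300. 223.] [ 0.739 -0.005  0.014]
scene spring 0.73 [405. 174.] [ 0.617 -0.4    0.062]
scene spring 0.67 [264. 305.] [0.523 0.353 0.062]
scene tub 0.68 [211. 333.] [0.55  0.508 0.064]
scene dish 0.65 [246. 362.] [0.447 0.49  0.019]
scene wide_channel 0.94 [280. 308.] [0.516 0.305 0.017]
scene wide_channel 0.67 [387. 222.] [ 0.534 -0.195  0.017]
scene wide_channel 0.45 [252. 302.] [0.589 0.341 0.017]
scene narrow_channel 0.65 [265. 301.] [0.565 0.313 0.017]
1.0 [0.13384524 0.53345793 0.23134109] [[-9.69948532e-01  2.43310180e-01  4.48419576e-05]
 [ 2.43310182e-01  9.69948531e-01  5.51003999e-05]
 [-3.00879027e-05  6.43550568e-05 -9.99999997e-01]]
```

View pics/top0.png

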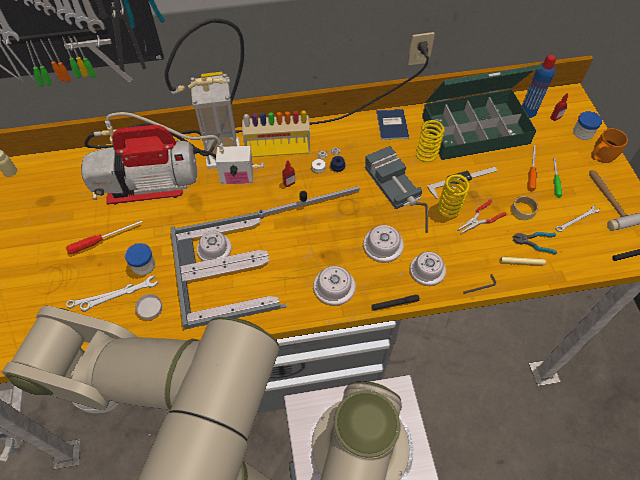

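View pics/scene0.png

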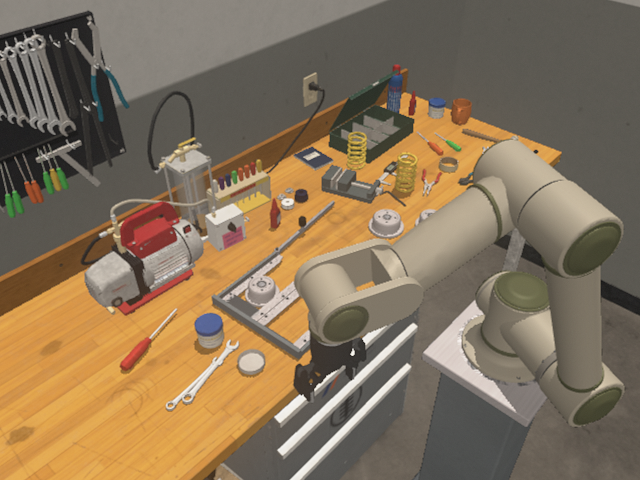

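The top view shows the rack, mouths to the right: the wide channel is near the robot and the narrow one is far. Its frame corner is at (175,228), and the far pivot is near (265,207), with the knob at (304,197). The loose seats are at (334,284), (383,241) and (428,266). The next step is to rectify.

```bash
cat >> h.py <<'E'
def rect(im,cam,z,y1=.46,y0=-.34,x1=.78,x0=.28,s=1000):
    # image col grows with -y, row grows with -x ; 1 mm per px
    W=[(x1,y1),(x1,y0),(x0,y0),(x0,y1)]
    src=np.float32([proj(cam,[a,b,z]) for a,b in W])
    w=int((y1-y0)*s);h=int((x1-x0)*s)
    H=cv2.getPerspectiveTransform(src,np.float32([(0,0),(w,0),(w,h),(0,h)]))
    return cv2.warpPerspective(im,H,(w,h),flags=cv2.INTER_CUBIC)
def circ(im,cam,c,r,z=.044,win=.03):
    # best circle of radius r (m) at height z near c by gradient along the rim
    g=cv2.GaussianBlur(cv2.cvtColor(rect(im,cam,z,c[1]+.1,c[1]-.1,c[0]+.1,c[0]-.1),cv2.COLOR_RGB2GRAY).astype(np.float32),(0,0),1.5)
    gx,gy=cv2.Sobel(g,5,1,0),cv2.Sobel(g,5,0,1)
    t=np.radians(np.arange(0,360,3)); best=(-1,)
    n=int(win*1000)
    for i in range(-n,n+1):
        for j in range(-n,n+1):
            u=(100+i+r*1000*np.cos(t)).round().astype(int);v=(100+j+r*1000*np.sin(t)).round().astype(int)
            ok=(u>=0)&(u<200)&(v>=0)&(v<200)
            s=np.abs(gx[v[ok],u[ok]]*np.cos(t[ok])+gy[v[ok],u[ok]]*np.sin(t[ok]))
            s=np.minimum(s,80).mean()
            if s>best[0]: best=(s,c[0]-j/1000,c[1]-i/1000)
    return best
E
python3 - <<'E'
from h import *
im=cv2.imread("pics/top0.png")[:,:,::-1].copy()
cv2.imwrite("pics/rect0.png",rect(im,"top",.017)[:,:,::-1])
for n,c,(rh,rf) in(("A",(.408,-.012),(.045,.057)),("B",(.51,-.164),(.045,.057)),("C",(.415,-.27),(.038,.049)),("D",(.58,.294),(.038,.049))):
    print(n,circ(im,"top",c,rh),circ(im,"top",c,rf,.010))
E
```

```text
A (np.float64(59.56679880019518), 0.40599999999999997, -0.009000000000000001) (np.float64(66.82005358146175), 0.425, -0.019)
B (np.float64(59.94078920365413), 0.505, -0.161) (np.float64(62.161133677078155), 0.532, -0.181)
C (np.float64(66.39653735105384), 0.412, -0.266) (np.float64(62.07219958507922), 0.431, -0.28200000000000003)
D (np.float64(63.53783004936486), 0.578, 0.297) (np.float64(57.40283091949116), 0.61, 0.307)
```

View pics/rect0.png

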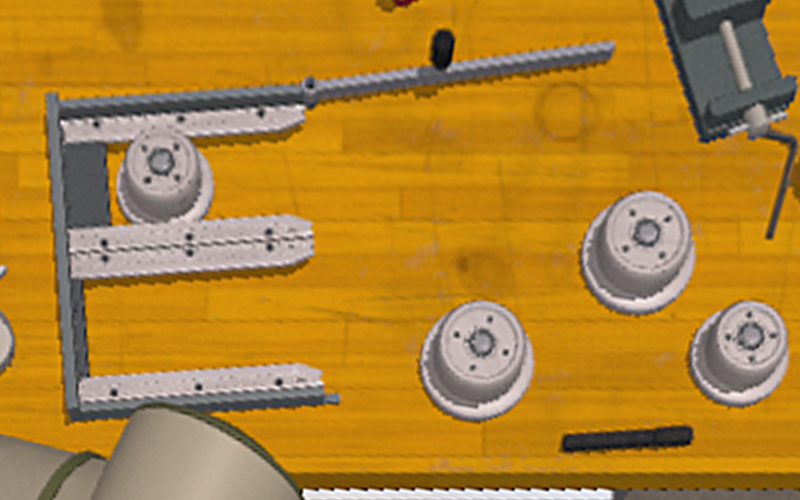

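Rectified at 17 mm, the view shows channel lines tilted about 3.9°. Seat A is at (482,342), B at (648,234), C at (750,336), D at (162,161), and the knob at (442,48). I work in rack axes (s along the channel, t across it) and push each seat with a two-finger cradle. The tool x axis turns to point along the channel.

Request:
move_arm([
  {"claw":0.056,"slide":[0,0,0],"spin":10.3},
  {"claw":0.056,"slide":[0,0,0],"spin":10.3},
  {"claw":0.056,"slide":[0,0,0],"spin":10.3},
  {"claw":0.056,"slide":[0,0,0],"spin":10.3},
  {"claw":0.056,"slide":[0,0,0],"spin":10.3},
  {"claw":0.056,"slide":[0,0,0],"spin":10.3},
  {"claw":0.056,"slide":[0,0,0],"spin":10.2},
  {"claw":0.056,"slide":[-0.037,0.042,0],"spin":0},
  {"claw":0.056,"slide":[-0.037,0.042,0],"spin":0},
  {"claw":0.056,"slide":[-0.037,0.042,0],"spin":0},
])

```text
clock: 2.25
eef_pos: [0.2682, 0.4302, 0.2314]
tool_rot: [[-0.069, 0.998, 0.0], [0.998, 0.069, 0.0], [0.0, 0.0, -1.0]]
wrist_force: [0.5, 0.8, -0.3]
opening: 0.0561
gripper_force: 0.0
```

Request:
move_arm([
  {"claw":0.056,"slide":[-0.037,0.042,0],"spin":0},
  {"claw":0.056,"slide":[-0.037,0.042,0],"spin":0},
  {"claw":0.056,"slide":[-0.037,0.042,0],"spin":0},
  {"claw":0.056,"slide":[-0.052,-0.004,0],"spin":0},
  {"claw":0.056,"slide":[-0.052,-0.004,0],"spin":0},
  {"claw":0.056,"slide":[-0.052,-0.004,0],"spin":0},
  {"claw":0.056,"slide":[-0.052,-0.004,0],"spin":0},
  {"claw":0.056,"slide":[-0.052,-0.004,0],"spin":0},
  {"claw":0.056,"slide":[-0.052,-0.004,0],"spin":0},
  {"claw":0.056,"slide":[-0.052,-0.004,0],"spin":0},
])

```text
clock: 3.5
eef_pos: [0.3971, -0.0375, 0.2316]
tool_rot: [[-0.068, 0.998, 0.001], [0.998, 0.068, -0.0], [-0.0, 0.001, -1.0]]
wrist_force: [0.8, 0.6, -0.7]
opening: 0.0561
gripper_force: 0.0
```

```bash
cat >> h.py <<'E'
u=np.array([-.0684,.9977]);v=np.array([.9977,.0684])
def st(p): return np.round([u@np.array(p[:2]),v@np.array(p[:2])],4)
def xy(s,t): return u*s+v*t
def tool():
    q=get_state();R=np.array(q["tool_rot"]);p=q["eef_pos"]
    th=np.degrees(np.arctan2(R[1,0],R[0,0]))
    print("clock",round(q["clock"],2),"st",st(p),"z",round(p[2],4),"theta",round(th,2),"F",np.round(q["wrist_force"],1),"open",q["opening"]); return st(p),th,p[2]
def go(s,t,th=None):
    "slide in tool axes after spin to th"
    p,h,z=tool(); th=h if th is None else th
    d=xy(s,t)-xy(*p); a=np.radians(th); c=[np.cos(a)*d[0]+np.sin(a)*d[1],np.sin(a)*d[0]-np.cos(a)*d[1]]
    print("spin",round(h-th,2),"slide",np.round(c,4))
E
python3 - <<'E'
from h import *
go(-.115,.389,66.9)
im=grab_frame("top");t=grab_frame("scene")
for n,c,(rh,rf) in(("A",(.425,-.019),(.045,.057)),("B",(.531,-.181),(.045,.057)),("C",(.43,-.2815),(.038,.049))):
    for k,i in(("top",im),("scene",t)): r=circ(i,k,c,rf,.010,.012);print(n,k,r,st(r[1:]))
r=circ(t,"scene",(.601,.2955),.038,.044,.015);print("D",r,st(r[1:]))
cv2.imwrite("pics/rect1.png",rect(t,"scene",.017)[:,:,::-1])
E
```

```text
clock 3.5 st [-0.0646  0.3936] z 0.2316 theta 93.92 F [ 0.8  0.6 -0.7] open 0.056082821745123884
spin 27.02 slide [-0.047   0.0188]
A top (np.float64(13.382762269834101), 0.413, -0.027999999999999997) [-0.0562  0.4101]
A scene (np.float64(37.87425934004994), 0.426, -0.025) [-0.0541  0.4233]
B top (np.float64(55.14770016442569), 0.534, -0.18) [-0.2161  0.5205]
B scene (np.float64(52.76834394376239), 0.533, -0.186) [-0.222   0.5191]
C top (np.float64(63.94117901484385), 0.431, -0.2825) [-0.3113  0.4107]
C scene (np.float64(20.934286106587138), 0.425, -0.2935) [-0.3219  0.4039]
D (np.float64(40.93074455565751), 0.609, 0.2925) [0.2502 0.6276]
```

View pics/rect1.png

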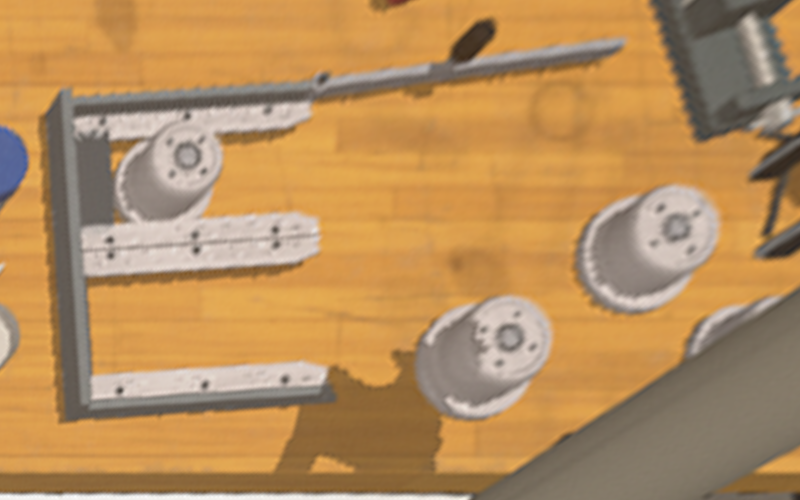

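The second view agrees to within a few mm. Next I go down behind seat A.

Request:
move_arm([
  {"claw":0.056,"slide":[0,0,0],"spin":9},
  {"claw":0.056,"slide":[0,0,0],"spin":9},
  {"claw":0.056,"slide":[0,0,0],"spin":9},
  {"claw":0.056,"slide":[-0.047,0.019,0],"spin":0},
  {"claw":0.056,"slide":[0,0,0.06],"spin":0},
  {"claw":0.056,"slide":[0,0,0.06],"spin":0},
  {"claw":0.056,"slide":[0,0,0.05],"spin":0},
  {"claw":0.056,"slide":[0,0,0.025],"spin":0},
  {"claw":0.056,"slide":[0,0,0.0145],"spin":0},
])

```text
clock: 4.72
eef_pos: [0.3962, -0.0857, 0.0206]
tool_rot: [[0.392, 0.92, -0.002], [0.92, -0.392, 0.001], [0.0, -0.002, -1.0]]
wrist_force: [1.1, -0.2, 0.3]
opening: 0.0562
gripper_force: 0.0
```

Run:
```python
from h import *
go(.0598-.046*.891,.4776-.046*.454)
```

```text
clock 4.72 st [-0.1126  0.3894] z 0.0206 theta 66.95 F [ 1.1 -0.2  0.3] open 0.0561945901202645
spin 0.0 slide [0.1477 0.0004]
```

Request:
move_arm([
  {"claw":0.056,"slide":[0.013,0,0],"spin":0},
  {"claw":0.056,"slide":[0.013,0,0],"spin":0},
  {"claw":0.056,"slide":[0.013,0,0],"spin":0},
  {"claw":0.056,"slide":[0.013,0,0],"spin":0},
  {"claw":0.056,"slide":[0.013,0,0],"spin":0},
  {"claw":0.056,"slide":[0.013,0,0],"spin":0},
  {"claw":0.056,"slide":[0.013,0,0],"spin":0},
  {"claw":0.056,"slide":[0.013,0,0],"spin":0},
  {"claw":0.056,"slide":[0.013,0,0],"spin":0},
  {"claw":0.056,"slide":[0.013,0,0],"spin":0},
])

```text
clock: 5.98
eef_pos: [0.4477, 0.0336, 0.0221]
tool_rot: [[0.392, 0.92, 0.0], [0.92, -0.392, -0.001], [-0.0, 0.0, -1.0]]
wrist_force: [-1.6, -4.5, 4.3]
opening: 0.0557
gripper_force: 3.0
```

Request:
move_arm([
  {"claw":0.056,"slide":[0.012,0,0],"spin":0},
  {"claw":0.056,"slide":[0.006,0,0],"spin":0},
  {"claw":0.056,"slide":[0,0,0],"spin":0},
])

```text
clock: 6.35
eef_pos: [0.4545, 0.0502, 0.0218]
tool_rot: [[0.392, 0.92, 0.0], [0.92, -0.392, 0.0], [0.001, 0.0, -1.0]]
wrist_force: [-0.3, -0.1, 0.0]
opening: 0.0558
gripper_force: 0.0
```

Run:
```python
from h import *
tool(); im=save("top","t2.png")
cv2.imwrite("pics/r2.png",cv2.resize(rect(im,"top",.017,.3,-.1,.6,.3)[:,:,::-1],None,fx=2,fy=2))
```

```text
clock 6.35 st [0.019  0.4569] z 0.0218 theta 66.94 F [-0.3 -0.1  0. ] open 0.05579479406051891
```

View pics/r2.png

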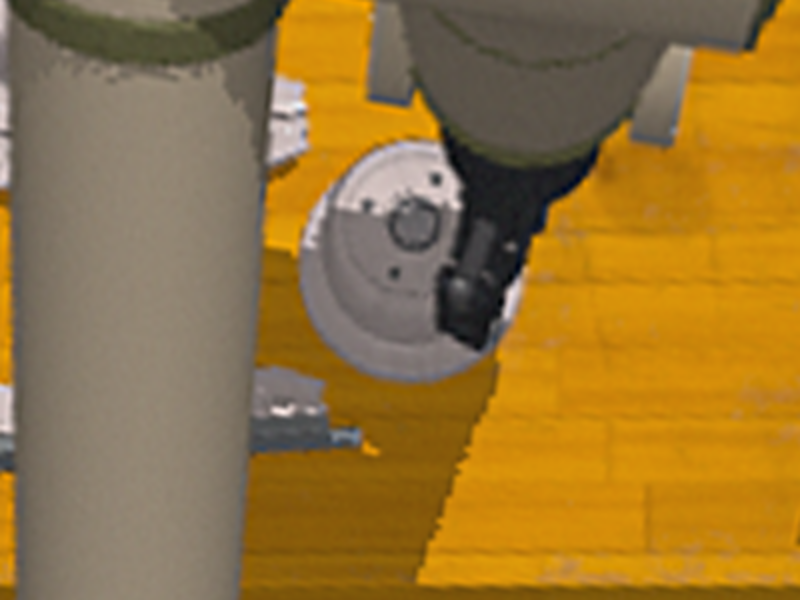

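The seat is at the mouth, with its hub near (412,222) in the crop, within a few mm of the predicted place. Next: back off, square up, and push along the channel.

Request:
move_arm([
  {"claw":0.056,"slide":[-0.03,0,0],"spin":0},
  {"claw":0.056,"slide":[0,0,0],"spin":-9},
  {"claw":0.056,"slide":[0,0,0],"spin":-9},
  {"claw":0.056,"slide":[0,0,0],"spin":-9},
  {"claw":0.056,"slide":[0,0,0],"spin":0},
])

```text
clock: 7.02
eef_pos: [0.4426, 0.022, 0.0217]
tool_rot: [[-0.066, 0.998, -0.0], [0.998, 0.066, 0.0], [0.0, -0.0, -1.0]]
wrist_force: [0.7, -0.7, 0.5]
opening: 0.0561
gripper_force: 0.0
```

Run:
```python
from h import *
go(.343-.057-.046,.4776)
```

```text
clock 7.03 st [-0.0083  0.4431] z 0.0217 theta 93.8 F [ 0.7 -0.7  0.5] open 0.056057419791696594
spin 0.0 slide [0.2484 0.034 ]
```

Request:
move_arm([
  {"claw":0.056,"slide":[0,0.034,0],"spin":0},
  {"claw":0.056,"slide":[0.012,0,0],"spin":0},
  {"claw":0.056,"slide":[0.012,0,0],"spin":0},
  {"claw":0.056,"slide":[0.012,0,0],"spin":0},
  {"claw":0.056,"slide":[0.01,0,0],"spin":0},
  {"claw":0.056,"slide":[0.01,0,0],"spin":0},
  {"claw":0.056,"slide":[0.01,0,0],"spin":0},
])

```text
clock: 7.9
eef_pos: [0.4719, 0.0908, 0.0218]
tool_rot: [[-0.068, 0.998, -0.0], [0.998, 0.068, -0.0], [-0.0, -0.0, -1.0]]
wrist_force: [0.6, -1.5, -1.3]
opening: 0.0561
gripper_force: 1.2
```

Request:
move_arm([
  {"claw":0.056,"slide":[0.01,0,0],"spin":0},
  {"claw":0.056,"slide":[0.01,0,0],"spin":0},
  {"claw":0.056,"slide":[0.01,0,0],"spin":0},
])

```text
clock: 8.28
eef_pos: [0.4699, 0.1207, 0.0218]
tool_rot: [[-0.068, 0.998, -0.0], [0.998, 0.068, -0.0], [-0.0, -0.0, -1.0]]
wrist_force: [0.2, -1.9, -2.3]
opening: 0.0561
gripper_force: 1.2
```

Request:
move_arm([
  {"claw":0.056,"slide":[0.01,0,0],"spin":0},
  {"claw":0.056,"slide":[0.01,0,0],"spin":0},
  {"claw":0.056,"slide":[0.01,0,0],"spin":0},
])

```text
clock: 8.65
eef_pos: [0.4679, 0.1507, 0.0218]
tool_rot: [[-0.068, 0.998, -0.0], [0.998, 0.068, 0.0], [0.0, -0.0, -1.0]]
wrist_force: [-0.6, -2.0, -1.4]
opening: 0.0564
gripper_force: 1.2
```

Request:
move_arm([
  {"claw":0.056,"slide":[0.01,0,0],"spin":0},
  {"claw":0.056,"slide":[0.01,0,0],"spin":0},
  {"claw":0.056,"slide":[0.01,0,0],"spin":0},
  {"claw":0.056,"slide":[0.01,0,0],"spin":0},
  {"claw":0.056,"slide":[-0.02,0,0],"spin":0},
  {"claw":0.056,"slide":[-0.02,0,-0.05],"spin":0},
  {"claw":0.056,"slide":[-0.02,0,-0.05],"spin":0},
])

```text
clock: 9.52
eef_pos: [0.4692, 0.1301, 0.1231]
tool_rot: [[-0.068, 0.998, -0.001], [0.998, 0.068, 0.001], [0.001, -0.001, -1.0]]
wrist_force: [0.3, 0.2, -0.4]
opening: 0.056
gripper_force: 0.0
```

Run:
```python
from h import *
B=np.array([-.219,.519]);T=np.array([.05,.4776]);d=(T-B)/np.linalg.norm(T-B)
# theta of direction: angle in (s,t): toward -t increases theta
th=93.9+np.degrees(np.arctan2(-(d[1]),d[0]));print(d,th)
a=B-.078*d; go(*a,th); print("push",np.linalg.norm(T-.046*d-a))
```

```text
[ 0.9883632 -0.1521124] 102.64936332291911
clock 9.53 st [0.0977 0.477 ] z 0.1231 theta 93.93 F [ 0.3  0.2 -0.4] open 0.05598030653077294
spin -8.72 slide [-0.3974 -0.0065]
push 0.3041671545208937
```

Request:
move_arm([
  {"claw":0.056,"slide":[0,0,-0.02],"spin":-8.7},
  {"claw":0.056,"slide":[-0.057,-0.001,0],"spin":0},
  {"claw":0.056,"slide":[-0.057,-0.001,0],"spin":0},
  {"claw":0.056,"slide":[-0.057,-0.001,0],"spin":0},
  {"claw":0.056,"slide":[-0.057,-0.001,0],"spin":0},
  {"claw":0.056,"slide":[-0.057,-0.001,0],"spin":0},
  {"claw":0.056,"slide":[-0.057,-0.001,0],"spin":0},
  {"claw":0.056,"slide":[-0.055,-0.001,0],"spin":0},
  {"claw":0.056,"slide":[0,0,0.06],"spin":0},
])

```text
clock: 10.65
eef_pos: [0.5521, -0.2637, 0.0845]
tool_rot: [[-0.215, 0.977, 0.009], [0.977, 0.215, -0.007], [-0.009, 0.008, -1.0]]
wrist_force: [0.7, 0.3, -1.7]
opening: 0.0564
gripper_force: 0.0
```

Request:
move_arm([
  {"claw":0.056,"slide":[0,0,0.04],"spin":0},
  {"claw":0.056,"slide":[0,0,0.021],"spin":0},
  {"claw":0.056,"slide":[0.01,0,0],"spin":0},
  {"claw":0.056,"slide":[0.01,0,0],"spin":0},
  {"claw":0.056,"slide":[0.012,0,0],"spin":0},
  {"claw":0.056,"slide":[0.014,0,0],"spin":0},
  {"claw":0.056,"slide":[0.014,0,0],"spin":0},
  {"claw":0.056,"slide":[0.014,0,0],"spin":0},
])

```text
clock: 11.65
eef_pos: [0.5337, -0.1866, 0.0218]
tool_rot: [[-0.218, 0.976, 0.003], [0.976, 0.218, -0.002], [-0.003, 0.002, -1.0]]
wrist_force: [1.1, -5.2, 3.4]
opening: 0.056
gripper_force: 2.9
```

Run:
```python
from h import *
d=np.array([.988,-.152]);T=np.array([.05,.4776])
go(*(T-.046*d))
```

```text
clock 11.65 st [-0.2227  0.5197] z 0.0218 theta 102.61 F [ 1.1 -5.2  3.4] open 0.05602692836078013
spin 0.0 slide [ 0.23   -0.0004]
```

Request:
move_arm([
  {"claw":0.056,"slide":[0.014,0,0],"spin":0},
  {"claw":0.056,"slide":[0.014,0,0],"spin":0},
  {"claw":0.056,"slide":[0.014,0,0],"spin":0},
  {"claw":0.056,"slide":[0.014,0,0],"spin":0},
  {"claw":0.056,"slide":[0.014,0,0],"spin":0},
  {"claw":0.056,"slide":[0.014,0,0],"spin":0},
  {"claw":0.056,"slide":[0.014,0,0],"spin":0},
  {"claw":0.056,"slide":[0.014,0,0],"spin":0},
  {"claw":0.056,"slide":[0.014,0,0],"spin":0},
])

```text
clock: 12.78
eef_pos: [0.5062, -0.0636, 0.0218]
tool_rot: [[-0.218, 0.976, 0.003], [0.976, 0.218, -0.002], [-0.002, 0.003, -1.0]]
wrist_force: [0.9, -5.7, 4.9]
opening: 0.0562
gripper_force: 3.2
```

Request:
move_arm([
  {"claw":0.056,"slide":[0.014,0,0],"spin":0},
  {"claw":0.056,"slide":[0.014,0,0],"spin":0},
  {"claw":0.056,"slide":[0.014,0,0],"spin":0},
  {"claw":0.056,"slide":[0.014,0,0],"spin":0},
  {"claw":0.056,"slide":[0.014,0,0],"spin":0},
  {"claw":0.056,"slide":[0.014,0,0],"spin":0},
  {"claw":0.056,"slide":[0.01,0,0],"spin":0},
  {"claw":0.056,"slide":[0.006,0,0],"spin":0},
  {"claw":0.056,"slide":[0,0,0],"spin":0},
])

```text
clock: 13.9
eef_pos: [0.4838, 0.0345, 0.0213]
tool_rot: [[-0.219, 0.976, 0.001], [0.976, 0.219, 0.0], [-0.0, 0.001, -1.0]]
wrist_force: [1.1, 0.0, 0.4]
opening: 0.0561
gripper_force: 1.0
```

Request:
move_arm([
  {"claw":0.056,"slide":[-0.015,0,0],"spin":0},
  {"claw":0.056,"slide":[0,0,0],"spin":8.7},
])

```text
clock: 14.15
eef_pos: [0.4868, 0.0181, 0.0205]
tool_rot: [[-0.064, 0.998, -0.001], [0.998, 0.064, 0.0], [0.0, -0.001, -1.0]]
wrist_force: [0.3, 0.1, -0.3]
opening: 0.0558
gripper_force: 0.0
```

Run:
```python
from h import *
go(.343-.171-.046,.4776)
```

```text
clock 14.15 st [-0.0153  0.4869] z 0.0205 theta 93.66 F [ 0.3  0.1 -0.3] open 0.055827432317867985
spin 0.0 slide [ 0.1413 -0.0099]
```

Request:
move_arm([
  {"claw":0.056,"slide":[0,-0.01,0],"spin":0},
  {"claw":0.056,"slide":[0.012,0,0],"spin":0},
  {"claw":0.056,"slide":[0.012,0,0],"spin":0},
  {"claw":0.056,"slide":[0.01,0,0],"spin":0},
  {"claw":0.056,"slide":[0.01,0,0],"spin":0},
  {"claw":0.056,"slide":[0.01,0,0],"spin":0},
  {"claw":0.056,"slide":[0.01,0,0],"spin":0},
  {"claw":0.056,"slide":[0.01,0,0],"spin":0},
])

```text
clock: 15.15
eef_pos: [0.472, 0.0927, 0.0208]
tool_rot: [[-0.069, 0.998, 0.0], [0.998, 0.069, -0.001], [-0.001, 0.0, -1.0]]
wrist_force: [0.6, -6.3, -1.6]
opening: 0.0562
gripper_force: 2.7
```

Request:
move_arm([
  {"claw":0.056,"slide":[0.01,0,0],"spin":0},
  {"claw":0.056,"slide":[0.01,0,0],"spin":0},
  {"claw":0.056,"slide":[0.01,0,0],"spin":0},
])

```text
clock: 15.52
eef_pos: [0.4699, 0.1225, 0.0208]
tool_rot: [[-0.069, 0.998, -0.0], [0.998, 0.069, -0.001], [-0.001, -0.0, -1.0]]
wrist_force: [-0.5, -6.7, -0.1]
opening: 0.0559
gripper_force: 2.8
```

Request:
move_arm([
  {"claw":0.056,"slide":[0.008,0,0],"spin":0},
  {"claw":0.056,"slide":[0.008,0,0],"spin":0},
  {"claw":0.056,"slide":[0.006,0,0],"spin":0},
])

```text
clock: 15.9
eef_pos: [0.4682, 0.1445, 0.0208]
tool_rot: [[-0.069, 0.998, -0.0], [0.998, 0.069, -0.001], [-0.001, -0.0, -1.0]]
wrist_force: [0.5, -7.4, 0.3]
opening: 0.0558
gripper_force: 2.8
```

Run:
```python
from h import *
go(.343-.171-.046,.4776)
```

```text
clock 15.9 st [0.1121 0.477 ] z 0.0208 theta 93.95 F [ 0.5 -7.4  0.3] open 0.05583815432325993
spin 0.0 slide [0.0139 0.0006]
```

Now I push slowly and watch the force.

Request:
move_arm([
  {"claw":0.056,"slide":[0.004,0,0],"spin":0},
  {"claw":0.056,"slide":[0.004,0,0],"spin":0},
])

```text
clock: 16.15
eef_pos: [0.4677, 0.1523, 0.0208]
tool_rot: [[-0.069, 0.998, -0.0], [0.998, 0.069, -0.001], [-0.001, -0.0, -1.0]]
wrist_force: [0.4, -6.7, -0.7]
opening: 0.0558
gripper_force: 2.9
```

Request:
move_arm([
  {"claw":0.056,"slide":[0.003,0,0],"spin":0},
])

```text
clock: 16.27
eef_pos: [0.4674, 0.1553, 0.0208]
tool_rot: [[-0.069, 0.998, -0.0], [0.998, 0.069, -0.001], [-0.001, -0.0, -1.0]]
wrist_force: [1.0, -7.2, -0.7]
opening: 0.0563
gripper_force: 2.9
```

Request:
move_arm([
  {"claw":0.056,"slide":[0.002,0,0],"spin":0},
])

```text
clock: 16.4
eef_pos: [0.4673, 0.1572, 0.0208]
tool_rot: [[-0.069, 0.998, -0.0], [0.998, 0.069, -0.001], [-0.001, -0.0, -1.0]]
wrist_force: [0.6, -6.1, 0.1]
opening: 0.0563
gripper_force: 2.9
```

Request:
move_arm([
  {"claw":0.056,"slide":[0.002,0,0],"spin":0},
])

```text
clock: 16.52
eef_pos: [0.4673, 0.1589, 0.0208]
tool_rot: [[-0.069, 0.998, -0.0], [0.998, 0.069, -0.002], [-0.002, -0.0, -1.0]]
wrist_force: [0.4, -15.6, 2.9]
opening: 0.0563
gripper_force: 6.2
```

Request:
move_arm([
  {"claw":0.056,"slide":[0.0015,0,0],"spin":0},
  {"claw":0.056,"slide":[0,0,0],"spin":0},
])

```text
clock: 16.77
eef_pos: [0.4674, 0.1591, 0.021]
tool_rot: [[-0.07, 0.998, -0.0], [0.998, 0.07, -0.004], [-0.004, -0.0, -1.0]]
wrist_force: [-0.3, -18.2, 2.8]
opening: 0.0559
gripper_force: 7.8
```

Request:
move_arm([
  {"claw":0.056,"slide":[-0.02,0,0],"spin":0},
  {"claw":0.056,"slide":[-0.03,0,-0.04],"spin":0},
  {"claw":0.056,"slide":[-0.03,-0.01,-0.045],"spin":0},
])

```text
clock: 17.15
eef_pos: [0.4626, 0.0801, 0.1065]
tool_rot: [[-0.069, 0.998, -0.001], [0.998, 0.069, 0.001], [0.001, -0.001, -1.0]]
wrist_force: [1.0, -0.5, 0.1]
opening: 0.056
gripper_force: 0.0
```

Run:
```python
from h import *
C=np.array([-.311,.4105]);T=np.array([.045,.619]);d=(T-C)/np.linalg.norm(T-C)
th=93.9+np.degrees(np.arctan2(-(d[1]),d[0]));print(d,th)
a=C-.068*d; go(*a,th); print("push",np.linalg.norm(T-.037*d-a),xy(*a)); go(*a)
```

```text
[0.86289846 0.50537733] 63.543596472736006
clock 17.15 st [0.0482 0.467 ] z 0.1065 theta 93.94 F [ 1.  -0.5  0.1] open 0.05602942990610647
spin 30.4 slide [-0.4065  0.1329]
push 0.44356302548822774 [ 0.40055515 -0.34309925]
clock 17.15 st [0.0482 0.467 ] z 0.1065 theta 93.94 F [ 1.  -0.5  0.1] open 0.05602942990610647
spin 0.0 slide [-0.4179 -0.091 ]
```

Request:
move_arm([
  {"claw":0.056,"slide":[-0.0597,-0.013,0],"spin":0},
  {"claw":0.056,"slide":[-0.0597,-0.013,0],"spin":0},
  {"claw":0.056,"slide":[-0.0597,-0.013,0],"spin":0},
  {"claw":0.056,"slide":[-0.0597,-0.013,0],"spin":0},
  {"claw":0.056,"slide":[-0.0597,-0.013,0],"spin":0},
  {"claw":0.056,"slide":[-0.0597,-0.013,0],"spin":0},
  {"claw":0.056,"slide":[-0.0597,-0.013,0],"spin":0},
  {"claw":0.056,"slide":[0,0,0],"spin":10.2},
  {"claw":0.056,"slide":[0,0,0],"spin":10.1},
  {"claw":0.056,"slide":[0,0,0],"spin":10.1},
])

```text
clock: 18.4
eef_pos: [0.4008, -0.3423, 0.1057]
tool_rot: [[0.451, 0.892, 0.0], [0.892, -0.451, 0.001], [0.001, -0.0, -1.0]]
wrist_force: [0.6, -0.2, 0.5]
opening: 0.0559
gripper_force: 0.0
```

Request:
move_arm([
  {"claw":0.056,"slide":[0,0,0.05],"spin":0},
  {"claw":0.056,"slide":[0,0,0.0345],"spin":0},
  {"claw":0.056,"slide":[0,0,0],"spin":0},
])

```text
clock: 18.77
eef_pos: [0.4001, -0.3414, 0.0197]
tool_rot: [[0.446, 0.895, -0.003], [0.895, -0.446, 0.004], [0.003, -0.004, -1.0]]
wrist_force: [0.6, -0.4, -0.1]
opening: 0.0559
gripper_force: 0.0
```

Run:
```python
from h import *
d=np.array([.8629,.5054]);T=np.array([.045,.619])
go(*(T-.037*d))
```

```text
clock 18.77 st [-0.368   0.3758] z 0.0197 theta 63.52 F [ 0.6 -0.4 -0.1] open 0.05586255079579778
spin 0.0 slide [0.4423 0.0008]
```

Request:
move_arm([
  {"claw":0.056,"slide":[0.01,0,-0.002],"spin":0},
  {"claw":0.056,"slide":[0.01,0,0],"spin":0},
  {"claw":0.056,"slide":[0.01,0,0],"spin":0},
  {"claw":0.056,"slide":[0.013,0,0],"spin":0},
  {"claw":0.056,"slide":[0.014,0,0],"spin":0},
  {"claw":0.056,"slide":[0.014,0,0],"spin":0},
  {"claw":0.056,"slide":[0.014,0,0],"spin":0},
  {"claw":0.056,"slide":[0.014,0,0],"spin":0},
  {"claw":0.056,"slide":[0.014,0,0],"spin":0},
  {"claw":0.056,"slide":[0.014,0,0],"spin":0},
])

```text
clock: 20.02
eef_pos: [0.4578, -0.2292, 0.024]
tool_rot: [[0.446, 0.895, 0.001], [0.895, -0.446, -0.002], [-0.001, 0.002, -1.0]]
wrist_force: [-2.0, -5.1, 4.7]
opening: 0.0557
gripper_force: 3.1
```

Request:
move_arm([
  {"claw":0.056,"slide":[0.014,0,0],"spin":0},
  {"claw":0.056,"slide":[0.014,0,0],"spin":0},
  {"claw":0.056,"slide":[0.014,0,0],"spin":0},
  {"claw":0.056,"slide":[0.014,0,0],"spin":0},
  {"claw":0.056,"slide":[0.014,0,0],"spin":0},
  {"claw":0.056,"slide":[0.014,0,0],"spin":0},
  {"claw":0.056,"slide":[0.014,0,0],"spin":0},
  {"claw":0.056,"slide":[0.014,0,0],"spin":0},
  {"claw":0.056,"slide":[0.014,0,0],"spin":0},
  {"claw":0.056,"slide":[0.014,0,0],"spin":0},
])

```text
clock: 21.28
eef_pos: [0.5199, -0.1036, 0.0239]
tool_rot: [[0.446, 0.895, 0.001], [0.895, -0.446, -0.001], [-0.001, 0.001, -1.0]]
wrist_force: [-3.0, -5.1, 4.8]
opening: 0.0561
gripper_force: 3.4
```

Request:
move_arm([
  {"claw":0.056,"slide":[0.014,0,0],"spin":0},
  {"claw":0.056,"slide":[0.014,0,0],"spin":0},
  {"claw":0.056,"slide":[0.014,0,0],"spin":0},
  {"claw":0.056,"slide":[0.014,0,0],"spin":0},
  {"claw":0.056,"slide":[0.014,0,0],"spin":0},
  {"claw":0.056,"slide":[0.014,0,0],"spin":0},
  {"claw":0.056,"slide":[0.014,0,0],"spin":0},
  {"claw":0.056,"slide":[0.014,0,0],"spin":0},
  {"claw":0.056,"slide":[0.014,0,0],"spin":0},
])

```text
clock: 22.4
eef_pos: [0.5756, 0.0092, 0.0239]
tool_rot: [[0.446, 0.895, -0.0], [0.895, -0.446, -0.001], [-0.001, 0.0, -1.0]]
wrist_force: [-1.9, -5.6, 4.5]
opening: 0.0561
gripper_force: 3.6
```

Run:
```python
from h import *
d=np.array([.8629,.5054]);T=np.array([.045,.619])
go(*(T-.037*d)); im=save("top","t3.png")
cv2.imwrite("pics/r3.png",cv2.resize(rect(im,"top",.017,.35,-.15,.75,.4)[:,:,::-1],None,fx=1.6,fy=1.6))
```

```text
clock 22.4 st [-0.0302  0.575 ] z 0.0239 theta 63.53 F [-1.9 -5.6  4.5] open 0.05607746436628098
spin 0.0 slide [ 0.0501 -0.0001]
```

View pics/r3.png

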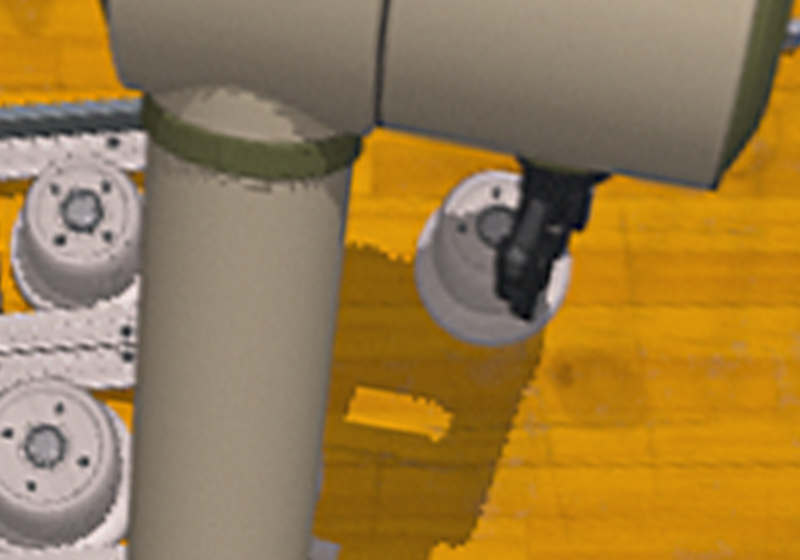

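Seat C is nested in the cradle (flange about 416–572 px across in the crop) as predicted, and the wide row's seat is home on the left.

Request:
move_arm([
  {"claw":0.056,"slide":[0.014,0,0],"spin":0},
  {"claw":0.056,"slide":[0.014,0,0],"spin":0},
  {"claw":0.056,"slide":[0.012,0,0],"spin":0},
  {"claw":0.056,"slide":[0.007,0,0],"spin":0},
  {"claw":0.056,"slide":[0.003,0,0],"spin":0},
  {"claw":0.056,"slide":[-0.03,0,0],"spin":0},
  {"claw":0.056,"slide":[0,0,0],"spin":-10.2},
  {"claw":0.056,"slide":[0,0,0],"spin":-10.1},
  {"claw":0.056,"slide":[0,0,0],"spin":-10.1},
  {"claw":0.056,"slide":[0,0,0],"spin":0},
])

```text
clock: 23.7
eef_pos: [0.5844, 0.0272, 0.0231]
tool_rot: [[-0.067, 0.998, -0.0], [0.998, 0.067, 0.001], [0.001, -0.0, -1.0]]
wrist_force: [1.0, 0.0, -0.0]
opening: 0.0558
gripper_force: 0.0
```

Run:
```python
from h import *
go(.312-.147-.037,.6194)
```

```text
clock 23.7 st [-0.0128  0.5849] z 0.0231 theta 93.83 F [ 1.  0. -0.] open 0.05583014493540455
spin 0.0 slide [0.1409 0.0343]
```

Request:
move_arm([
  {"claw":0.056,"slide":[-0.005,0.034,0],"spin":0},
  {"claw":0.056,"slide":[0.012,0,0],"spin":0},
  {"claw":0.056,"slide":[0.012,0,0],"spin":0},
  {"claw":0.056,"slide":[0.01,0,0],"spin":0},
  {"claw":0.056,"slide":[0.01,0,0],"spin":0},
  {"claw":0.056,"slide":[0.01,0,0],"spin":0},
  {"claw":0.056,"slide":[0.01,0,0],"spin":0},
])

```text
clock: 24.58
eef_pos: [0.6144, 0.0886, 0.0233]
tool_rot: [[-0.068, 0.998, -0.0], [0.998, 0.068, -0.0], [-0.0, -0.0, -1.0]]
wrist_force: [-0.0, -2.7, -2.0]
opening: 0.0562
gripper_force: 1.3
```

Request:
move_arm([
  {"claw":0.056,"slide":[0.01,0,0],"spin":0},
  {"claw":0.056,"slide":[0.01,0,0],"spin":0},
  {"claw":0.056,"slide":[0.01,0,0],"spin":0},
])

```text
clock: 24.95
eef_pos: [0.6124, 0.1185, 0.0233]
tool_rot: [[-0.068, 0.998, -0.0], [0.998, 0.068, -0.0], [-0.0, -0.0, -1.0]]
wrist_force: [0.9, -1.9, -1.8]
opening: 0.0559
gripper_force: 1.3
```

Request:
move_arm([
  {"claw":0.056,"slide":[0.01,0,0],"spin":0},
  {"claw":0.056,"slide":[0.01,0,0],"spin":0},
])

```text
clock: 25.2
eef_pos: [0.6111, 0.1385, 0.0233]
tool_rot: [[-0.068, 0.998, -0.0], [0.998, 0.068, 0.0], [0.0, -0.0, -1.0]]
wrist_force: [-0.3, -2.0, -2.6]
opening: 0.056
gripper_force: 1.3
```

Run:
```python
from h import *
go(.312-.147-.037,.6194)
```

```text
clock 25.2 st [0.0964 0.6191] z 0.0233 theta 93.92 F [-0.3 -2.  -2.6] open 0.05602884778259209
spin 0.0 slide [0.0316 0.0003]
```

Request:
move_arm([
  {"claw":0.056,"slide":[0.008,0,0],"spin":0},
  {"claw":0.056,"slide":[0.008,0,0],"spin":0},
  {"claw":0.056,"slide":[0.004,0,0],"spin":0},
])

```text
clock: 25.58
eef_pos: [0.6097, 0.1583, 0.0233]
tool_rot: [[-0.069, 0.998, -0.0], [0.998, 0.069, -0.0], [-0.0, -0.0, -1.0]]
wrist_force: [0.4, -2.8, -1.4]
opening: 0.0561
gripper_force: 1.4
```

Request:
move_arm([
  {"claw":0.056,"slide":[0.003,0,0],"spin":0},
  {"claw":0.056,"slide":[0.003,0,0],"spin":0},
])

```text
clock: 25.82
eef_pos: [0.6095, 0.1633, 0.0234]
tool_rot: [[-0.068, 0.998, 0.0], [0.998, 0.068, -0.001], [-0.001, 0.0, -1.0]]
wrist_force: [0.6, -5.2, -1.4]
opening: 0.0557
gripper_force: 2.5
```

Request:
move_arm([
  {"claw":0.056,"slide":[0.003,0,0],"spin":0},
])

```text
clock: 25.95
eef_pos: [0.6094, 0.1662, 0.0234]
tool_rot: [[-0.068, 0.998, 0.0], [0.998, 0.068, -0.001], [-0.001, 0.0, -1.0]]
wrist_force: [-0.2, -4.4, -1.1]
opening: 0.0559
gripper_force: 2.5
```

Request:
move_arm([
  {"claw":0.056,"slide":[0.002,0,0],"spin":0},
])

```text
clock: 26.08
eef_pos: [0.6092, 0.1683, 0.0234]
tool_rot: [[-0.068, 0.998, 0.0], [0.998, 0.068, -0.001], [-0.001, 0.0, -1.0]]
wrist_force: [0.2, -5.0, -1.9]
opening: 0.0559
gripper_force: 2.5
```

Request:
move_arm([
  {"claw":0.056,"slide":[0.002,0,0],"spin":0},
])

```text
clock: 26.2
eef_pos: [0.6092, 0.1699, 0.0235]
tool_rot: [[-0.068, 0.998, 0.0], [0.998, 0.068, -0.001], [-0.001, 0.0, -1.0]]
wrist_force: [0.7, -11.0, 2.2]
opening: 0.0561
gripper_force: 4.6
```

Force rises at the predicted stop position. I confirm with a firmer push, back off, lift, and look for the knob.

Request:
move_arm([
  {"claw":0.056,"slide":[0.002,0,0],"spin":0},
  {"claw":0.056,"slide":[0,0,0],"spin":0},
])

```text
clock: 26.45
eef_pos: [0.6092, 0.1704, 0.0239]
tool_rot: [[-0.068, 0.998, 0.001], [0.998, 0.068, -0.004], [-0.004, 0.0, -1.0]]
wrist_force: [-0.4, -14.4, 2.0]
opening: 0.0562
gripper_force: 6.7
```

Request:
move_arm([
  {"claw":0.056,"slide":[-0.02,0,0],"spin":0},
  {"claw":0.056,"slide":[-0.02,0,-0.055],"spin":0},
  {"claw":0.05,"slide":[-0.02,-0.05,-0.03],"spin":0},
  {"claw":0.05,"slide":[-0.02,-0.05,0],"spin":0},
  {"claw":0.05,"slide":[-0.02,-0.05,0],"spin":0},
])

```text
clock: 27.08
eef_pos: [0.4646, 0.0619, 0.1088]
tool_rot: [[-0.068, 0.998, 0.002], [0.998, 0.068, 0.001], [0.001, 0.002, -1.0]]
wrist_force: [0.8, -0.8, 0.8]
opening: 0.0497
gripper_force: 0.0
```

Run:
```python
from h import *
tool(); im=save("top","t4.png"); s=save("scene","s4.png")
A=rect(im,"top",.046,.36,-.19,.78,.4);B=rect(s,"scene",.046,.36,-.19,.78,.4)
cv2.imwrite("pics/r4.png",cv2.resize(np.vstack([A[:230],B])[:,:,::-1],None,fx=.98,fy=.98))
for c in("top","scene"):
    for t in("keeper_knob",):
        for r in trace(c,t)[:2]:
            ys,xs=np.where(r["region"]); print(c,r["p"],r["pixel"],len(xs),np.mean(xs),np.mean(ys),at(c,[xs.mean(),ys.mean()],.046),st(at(c,[xs.mean(),ys.mean()],.046)))
```

```text
clock 27.07 st [0.03   0.4677] z 0.1088 theta 93.89 F [ 0.8 -0.8  0.8] open 0.04972143852697498
top 0.53 [346.9, 187.4] 97 349.4845360824742 190.42268041237114 [ 0.70502642 -0.11720811  0.046     ] [-0.1652  0.6954]
scene 0.66 [302.2, 225.6] 486 302.0164609053498 228.08641975308643 [0.68810108 0.03882475 0.046     ] [-0.0083  0.6892]
scene 0.35 [259.3, 293.9] 804 258.5136815920398 291.80845771144277 [0.58315159 0.31874663 0.046     ] [0.2781 0.6036]
```

View pics/r4.png

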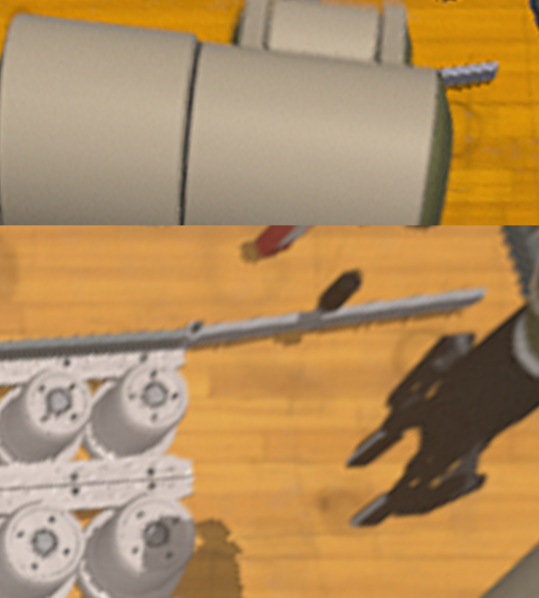

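All four seats look home. The knob is at (341,290) in the picture, about (0.71, 0.018) in the world. I go over it, lower the fingers either side, and close to a loose cage.

Run:
```python
from h import *
go(-.0305,.7086,98.9)
```

```text
clock 27.27 st [0.0303 0.4693] z 0.1089 theta 93.83 F [ 1.4 -0.1  0.2] open 0.04994110133739329
spin -5.07 slide [-0.0813  0.2331]
```

Request:
move_arm([
  {"claw":0.05,"slide":[0,0,0],"spin":-5.1},
  {"claw":0.05,"slide":[-0.0163,0.0466,0],"spin":0},
  {"claw":0.05,"slide":[-0.0163,0.0466,0],"spin":0},
  {"claw":0.05,"slide":[-0.0163,0.0466,0],"spin":0},
  {"claw":0.05,"slide":[-0.0163,0.0466,0],"spin":0},
  {"claw":0.05,"slide":[-0.0163,0.0466,0],"spin":0},
  {"claw":0.05,"slide":[0,0,0.03],"spin":0},
  {"claw":0.05,"slide":[0,0,0.03],"spin":0},
  {"claw":0.05,"slide":[0,0,0.015],"spin":0},
  {"claw":0.05,"slide":[0,0,0],"spin":0},
])

```text
clock: 28.52
eef_pos: [0.709, 0.019, 0.0325]
tool_rot: [[-0.157, 0.988, -0.001], [0.988, 0.157, 0.0], [0.001, -0.001, -1.0]]
wrist_force: [0.0, 0.1, 1.3]
opening: 0.0499
gripper_force: 0.0
```

Request:
move_arm([
  {"claw":0.03,"slide":[0,0,0],"spin":0},
  {"claw":0.02,"slide":[0,0,0],"spin":0},
  {"claw":0.015,"slide":[0,0,0],"spin":0},
  {"claw":0.015,"slide":[0,0,0],"spin":0},
], squeeze=20)

```text
clock: 29.02
eef_pos: [0.7096, 0.0187, 0.0349]
tool_rot: [[-0.157, 0.988, 0.003], [0.988, 0.157, -0.0], [-0.001, 0.003, -1.0]]
wrist_force: [-0.0, 1.3, 6.9]
opening: 0.0223
gripper_force: 20.6
```

Run:
```python
from h import *
tool()
```

```text
clock 29.02 st [-0.0298  0.7092] z 0.0349 theta 99.02 F [-0.   1.3  6.9] open 0.02226662357017444
```

Request:
move_arm([
  {"claw":0.03,"slide":[0,0,0],"spin":0},
  {"claw":0.03,"slide":[0,0,-0.003],"spin":0},
  {"claw":0.03,"slide":[0.0004,-0.0108,0],"spin":4.75},
  {"claw":0.03,"slide":[0.0004,-0.0108,0],"spin":4.75},
  {"claw":0.03,"slide":[0.0004,-0.0108,0],"spin":4.75},
  {"claw":0.03,"slide":[0.0004,-0.0108,0],"spin":4.75},
  {"claw":0.03,"slide":[0.0004,-0.0108,0],"spin":4.75},
  {"claw":0.03,"slide":[0.0004,-0.0108,0],"spin":4.75},
  {"claw":0.03,"slide":[0.0004,-0.0108,0],"spin":4.75},
  {"claw":0.03,"slide":[0.0004,-0.0108,0],"spin":4.75},
])

```text
clock: 30.28
eef_pos: [0.6251, 0.0332, 0.0365]
tool_rot: [[0.487, 0.873, 0.001], [0.873, -0.487, -0.0], [0.0, 0.001, -1.0]]
wrist_force: [0.8, 1.2, 0.4]
opening: 0.0298
gripper_force: 0.5
```

Run:
```python
from h import *
tool()
P=np.array([.687,.1485]);q=get_state()["eef_pos"][:2];print(q,np.linalg.norm(q-P))
```

```text
clock 30.27 st [-0.0097  0.6259] z 0.0365 theta 60.85 F [0.8 1.2 0.4] open 0.02976831319357494
[0.62510658 0.03315871] 0.1308984649287835
```

Request:
move_arm([
  {"claw":0.03,"slide":[0.0004,-0.0108,0],"spin":4.75},
  {"claw":0.03,"slide":[0.0004,-0.0108,0],"spin":4.75},
  {"claw":0.03,"slide":[0.0004,-0.0108,0],"spin":4.75},
  {"claw":0.03,"slide":[0.0004,-0.0108,0],"spin":4.75},
  {"claw":0.03,"slide":[0.0004,-0.0108,0],"spin":4.75},
  {"claw":0.03,"slide":[0.0004,-0.0108,0],"spin":4.75},
  {"claw":0.03,"slide":[0.0004,-0.0108,0],"spin":4.75},
  {"claw":0.03,"slide":[0.0004,-0.0108,0],"spin":4.75},
  {"claw":0.03,"slide":[0.0004,-0.0108,0],"spin":4.75},
  {"claw":0.03,"slide":[0.0004,-0.0108,0],"spin":4.75},
])

```text
clock: 31.52
eef_pos: [0.5612, 0.1165, 0.0365]
tool_rot: [[0.973, 0.231, 0.0], [0.231, -0.973, -0.0], [0.0, 0.0, -1.0]]
wrist_force: [1.1, 0.2, -0.0]
opening: 0.0298
gripper_force: 0.5
```

Request:
move_arm([
  {"claw":0.03,"slide":[0.0004,-0.0108,0],"spin":4.75},
  {"claw":0.03,"slide":[0,-0.004,0],"spin":2},
  {"claw":0.03,"slide":[0,-0.003,0],"spin":1.5},
])

```text
clock: 31.9
eef_pos: [0.5581, 0.134, 0.0365]
tool_rot: [[0.996, 0.091, 0.0], [0.091, -0.996, -0.0], [0.0, 0.0, -1.0]]
wrist_force: [0.7, -1.1, 1.3]
opening: 0.0301
gripper_force: 0.5
```

Request:
move_arm([
  {"claw":0.03,"slide":[0,-0.003,0],"spin":1},
  {"claw":0.03,"slide":[0,-0.002,0],"spin":0},
])

```text
clock: 32.15
eef_pos: [0.5575, 0.1389, 0.0363]
tool_rot: [[0.997, 0.074, -0.0], [0.074, -0.997, -0.0], [-0.0, 0.0, -1.0]]
wrist_force: [-0.6, -1.5, 1.0]
opening: 0.0298
gripper_force: 0.5
```

Request:
move_arm([
  {"claw":0.03,"slide":[0,-0.002,0],"spin":0},
])

```text
clock: 32.28
eef_pos: [0.5574, 0.1409, 0.0362]
tool_rot: [[0.997, 0.075, -0.0], [0.075, -0.997, -0.0], [-0.0, 0.0, -1.0]]
wrist_force: [-0.8, -0.9, 0.5]
opening: 0.03
gripper_force: 0.5
```

Run:
```python
from h import *
tool()
```

```text
clock 32.27 st [0.1025 0.5657] z 0.0362 theta 4.28 F [-0.8 -0.9  0.5] open 0.03002824743122168
```

Request:
move_arm([
  {"claw":0.03,"slide":[0,-0.002,0],"spin":0},
  {"claw":0.03,"slide":[0,-0.0015,0],"spin":0},
])

```text
clock: 32.52
eef_pos: [0.5571, 0.1436, 0.0362]
tool_rot: [[0.997, 0.075, -0.001], [0.075, -0.997, -0.002], [-0.001, 0.002, -1.0]]
wrist_force: [-0.3, -10.1, 0.4]
opening: 0.0302
gripper_force: 5.2
```

Request:
move_arm([
  {"claw":0.03,"slide":[0,-0.0015,0],"spin":0},
])

```text
clock: 32.65
eef_pos: [0.5571, 0.1438, 0.0362]
tool_rot: [[0.997, 0.075, -0.001], [0.075, -0.997, -0.004], [-0.001, 0.004, -1.0]]
wrist_force: [-1.2, -17.9, 1.2]
opening: 0.0298
gripper_force: 9.0
```

Request:
move_arm([
  {"claw":0.03,"slide":[0,-0.0015,0],"spin":0},
])

```text
clock: 32.78
eef_pos: [0.5571, 0.144, 0.0362]
tool_rot: [[0.997, 0.075, -0.001], [0.075, -0.997, -0.006], [-0.001, 0.006, -1.0]]
wrist_force: [-1.2, -25.4, 0.2]
opening: 0.03
gripper_force: 12.7
```

Request:
move_arm([
  {"claw":0.03,"slide":[0,-0.0015,0],"spin":0},
])

```text
clock: 32.9
eef_pos: [0.5571, 0.1442, 0.0362]
tool_rot: [[0.997, 0.075, -0.001], [0.075, -0.997, -0.008], [-0.002, 0.008, -1.0]]
wrist_force: [-0.2, -33.2, 1.6]
opening: 0.0301
gripper_force: 16.5
```

The bar is at its end stop. I recentre the cage, open it, lift straight up and retreat.

Request:
move_arm([
  {"claw":0.03,"slide":[0,0.005,0],"spin":0},
  {"claw":0.034,"slide":[0,0.0035,0],"spin":0},
  {"claw":0.04,"slide":[0,0,0],"spin":0},
  {"claw":0.04,"slide":[0,0,0],"spin":0},
])

```text
clock: 33.4
eef_pos: [0.5575, 0.1408, 0.0364]
tool_rot: [[0.997, 0.075, 0.0], [0.075, -0.997, 0.0], [0.0, -0.0, -1.0]]
wrist_force: [1.1, 0.1, -0.5]
opening: 0.0399
gripper_force: 0.0
```

Request:
move_arm([
  {"claw":0.04,"slide":[0,0,-0.02],"spin":0},
  {"claw":0.04,"slide":[0,0,-0.05],"spin":0},
  {"claw":0.04,"slide":[0,0,-0.05],"spin":0},
  {"claw":0.04,"slide":[-0.02,0.05,-0.02],"spin":0},
  {"claw":0.04,"slide":[-0.02,0.05,0],"spin":0},
  {"claw":0.04,"slide":[-0.02,0.055,0],"spin":0},
  {"claw":0.04,"slide":[-0.02,0.055,0],"spin":0},
  {"claw":0.04,"slide":[-0.02,0.055,0],"spin":0},
  {"claw":0.04,"slide":[0,0.055,0],"spin":0},
  {"claw":0.04,"slide":[0,0.05,0],"spin":0},
])

```text
clock: 34.65
eef_pos: [0.4852, -0.2377, 0.1766]
tool_rot: [[0.997, 0.074, 0.001], [0.074, -0.997, -0.0], [0.001, 0.0, -1.0]]
wrist_force: [1.2, -0.3, 0.2]
opening: 0.0401
gripper_force: 0.0
```

Run:
```python
from h import *
tool(); im=save("top","t5.png"); s=save("scene","s5.png")
A=rect(im,"top",.017,.5,-.2,.78,.33)[:300]; A=rect(im,"top",.017,.42,.07,.74,.35);B=rect(s,"scene",.017,.42,.07,.74,.35)
cv2.imwrite("pics/r5.png",cv2.resize(np.hstack([A,B])[:,:,::-1],None,fx=1.14,fy=1.14))
for c in("top","scene"):
    for t,z in(("spring",.062),("tub",.064),("dish",.019)):
        for r in boxes_of(c,t)[:1]: print(c,t,round(r["p"],2),np.round(r["pixel"]),at(c,r["pixel"],z).round(3))
```

```text
clock 34.65 st [-0.2704  0.4679] z 0.1766 theta 4.25 F [ 1.2 -0.3  0.2] open 0.040075657405339034
top spring 0.69 [456. 199.] [ 0.609 -0.408  0.062]
top tub 0.76 [141. 257.] [0.566 0.487 0.064]
top dish 0.67 [149. 307.] [0.437 0.479 0.019]
scene spring 0.43 [400. 176.] [ 0.626 -0.38   0.062]
scene tub 0.97 [210. 333.] [0.553 0.511 0.064]
scene dish 0.63 [250. 363.] [0.439 0.485 0.019]
```

View pics/r5.png

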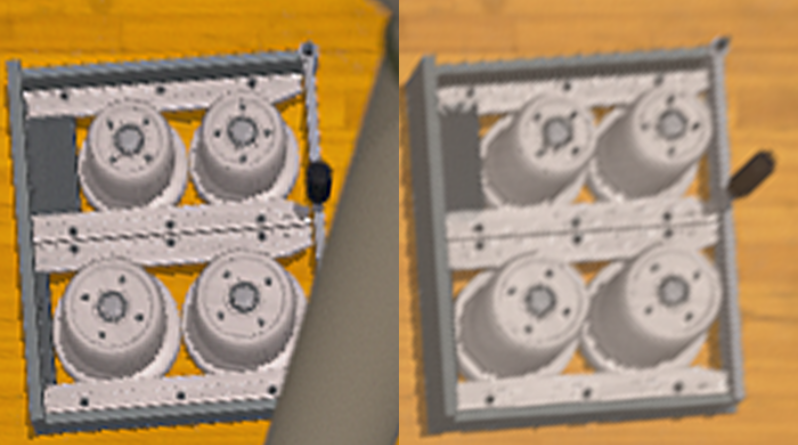

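The picture shows both rows seated: hub spacing is about 98 and 115 mm, so there are no gaps. The keeper is shut across both mouths (knob at (318,182)), and the bystanders have not moved.

```bash
python3 -c "
from cell import *
print(job_done())"
```

```text
the job is handed in; nothing more can be done
None
```

All three loose seats are racked and both rows are pushed home against their stops. The keeper is shut, nothing else on the bench was moved, and the job was handed in at about 35 s.

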